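# Unlock the terminal box cover and hold it open at the pointer

### The arm

A 6-joint arm with a two-finger parallel gripper is mounted at the origin on the work surface. World frame = base frame: x ahead of the robot, y to its left, z up, the work surface at z = 0. Lengths are in m, angles in rad, forces in N, time in s.
With the tool pointing down it reaches from about 0.2 to 0.875 m from the base axis. Payload 3.4 kg.
Tool frame: the origin (TCP) lies between the finger pads; the fingertips stand 25 mm ahead of it and the grasp point (between the pads) lies 6 mm ahead of it (r.nose_length is the z of the fingertips in the tool frame, in m); z points along the fingers, y is the line along which they close (so a half turn about z gives the same grasp; the last joint's range is limited). The gripper opens to 94 mm and grips with 3 to 60 N. Pads are 16 mm wide; open, the fingers measure 119 mm over their backs; the gripper's body (75 mm by 177 mm) begins 78 mm behind the grasp point.
Start: joints at [1.191, 0.276, 1.505, -0, 1.361, -0.121], TCP at [0.147, 0.556, 0.23] pointing down, gripper open.
Joint ranges: [-2.89, 2.89], [-0.75, 2.08], [0.22, 2.7], [-1.18, 4.32], [0.11, 2.71], [-2.7, 2.7]. Speed limits (rad/s): [2.57, 2.57, 3.14, 3.14, 3.14, 3.14].

### API

Orientations are given as a unit quaternion [w, x, y, z].
In Python, from plant import r, gripper_to, inverse_kinematics, vision, models, telemetry gives the robot as it stands. Calls block until the motion is done:
- r.move_to(position, orientation): joint-space move of the TCP to a pose.
- r.move_l(position, rot=None, vel=0.15, guard=None): straight line of the TCP; rot=None keeps the orientation; vel is the mean speed in m/s. With guard (N) it stops when the force on the tool has changed by that much, and returns True; else False.
- r.movej(angles): joint-space move.
- gripper_to(opening, f_grip=None): finger opening in m; f_grip is the grip in N (None keeps the last); returns when the fingers have stopped.
- r.hold(seconds).
- inverse_kinematics(position, orientation): joint angles nearest the present ones, or None.
- vision.snapshot(name): name is "scene" or "top" or "wrist"; returns the picture (384x512x3 uint8, red, green, blue); there is no depth.
- vision.get_calibration(name): a dict with "fx", "fy", "cx", "cy" (pixels), "D" ([k1, k2, p1, p2, k3] as OpenCV has them; the pictures are not rectified), "position" and "orientation" of the camera in the world. Camera axes: x right, y down, z forward; pixel columns grow to the right and rows downward; lengths in m; the calibration is good to about 2 mm. A picture is of the moment at which its call begins: read the wrist's pose just before it. get_calibration takes no time and is no camera call; for the wrist camera it gives the pose at the moment of the call.
A pose or a line that the arm cannot do raises r.PlanningError and nothing moves.
- r.sign_off(): hands the job in; it is judged then, once.
Trained networks look in the newest picture that a camera, given by its name, has taken for a name from the list of things; names that differ only in an ending like _2 or _b are one class to them, and where a whole thing is asked for, a point or a joint stands for the part that bears it (a point fixed in the world has none). Each returns a list of dicts, best first, with "score" (0 to 1); they miss things now and then, are a little off and sometimes report something else, mostly with a low value. They report only what shows in the picture. A call takes as long as a camera call.
- models.boxes_of(thing, camera): "at" ([x, y, z] in m, in world coordinates, good to about 4 mm: the middle of the surface that is visible of it).
- models.regions_of(thing, camera): "pixels" (384x512 bool, what is visible of it).
- models.mark_of(thing, camera): "at" ([x, y, z] in m, in world coordinates, good to about 4 mm: a listed point, or the origin of a listed thing).
Readings, each from a call of its own:
- telemetry.current_t(): time.
- telemetry.current_joints(): joint angles.
- telemetry.current_dq(): joint speeds.
- telemetry.current_joint_efforts(): joint torques, N m.
- telemetry.current_ee_pos(): TCP position.
- telemetry.current_tool_rot(): TCP orientation.
- telemetry.current_wrist_force(): force on the tool from outside, world axes, zero at the start.
- telemetry.current_torque(): the same for the moment, N m.
- telemetry.current_opening(): finger opening in m.
- telemetry.current_finger_force(): force on a finger pad.
Only numpy, scipy, OpenCV 4.12 (cv2) and the standard library are available. Lean on these libraries where they do the work, as an engineer would, in place of code of your own. Each camera call takes 0.05 s, during which the arm holds its last target. There are 200 camera calls.

### The job

With the slotted-screw key from its stand, turn the captive screw on the terminal box's cover a quarter turn clockwise to unlock it, and put the key back upright in its stand. Then lift the sprung cover by its front bar until it is at the same angle as the set pointer on the side of the box, and finish while still holding it there, at rest. Do not move the pointer, and leave the drilled plate, the bottle and the tray alone.

Things in the scene. Friction and masses are not known exactly. Their poses are not given: they have to be found in the camera images.
- cover_bar (a point): Middle of the round steel bar at the front of the cover: 12 mm thick, 120 mm long, level, 40 mm out from the cover's front edge (clear gap 34 mm) on struts at its two ends, nothing below but the table; 240 mm from the hinge line. Axes: x along the cover from bar to hinge, y along the bar, z out of the cover's top. Pinched from above, it can pivot between the fingers as the cover tilts.
- hinge (a point): Middle of the hinge line on the far top edge of the grey terminal box, fixed to the table: 200 mm deep (x), 220 mm wide (y), 100 mm high, its cover a 6 mm plate of the same size on top. x points level away from the robot across the box, y along the hinge line, z up. 100 mm above the table.
- cover (a joint): Angle of the cover (rad): 0 shut, grows as the front bar rises, up to 1.3. A spring hinge pulls it shut: about 6 N at the bar when shut, 8 N at 0.7 rad; let go, it falls shut. It cannot open until the captive screw is turned (a latch tongue holds it).
- screw (a joint): Turn of the captive screw (rad), clockwise seen from above: about 0 to 0.2 at the start, locked; 1.57 is the stop, fully unlocked. Stays where it is left; light friction (0.08 N m).
- screw_slot (a point): Centre of the slot's mouth in the top of the captive screw, a round steel head 37 mm across and 10 mm high on the cover, 35 mm behind the cover's front edge, axis out of the cover. The slot runs along this point's y axis (turns with the screw): 7 mm wide (x), 29 mm long (y), 8 mm deep.
- key_center (a point): Centre of the grip of the upright key (z up), 80 mm above its blade's tip. Grip: black block 30 (x) by 16 mm (y), 51 to 106 mm above the tip; pinch across the 16 mm. Below: round collar 34 mm across, from 45 to 51 mm; shank 22 x 12 mm, 14 to 45 mm; flat blade 22 mm wide (x), 3 mm thick (y), 14 mm long. 0.12 kg. Half a turn makes no difference.
- stand_top (a point): Centre of the top of the key stand, a fixed dark steel block 70 x 70 x 50 mm high, with a vertical through hole 26 mm (x) by 16 mm (y). In the stand the key hangs by its collar on the top (grip centre 35 mm above this point), its x along the stand's x.
- pointer (a joint): Angle of the set pointer (rad), same zero, direction and hinge line as the cover's: the angle to which the cover is to be lifted, between 0.35 and 0.75. Stiff; do not move it.
- pointer_tip (a point): Free end of the set pointer, a flat steel arm 150 mm long, 10 mm high and 4 mm thick that turns about the cover's hinge line, 14 mm outside the box's left (+y) side; its x axis points along the arm from tip to hinge.
- plate: Loose steel plate with four holes, 90 x 80 x 14 mm, on the table on the other side of the box from the stand. Bystander.
- oil: Loose green bottle, 56 mm across, 130 mm high, at the back left. Bystander.
- nuts: Loose open blue tray, 110 x 140 x 45 mm, with a few nuts in it, at the back right. Bystander.

How it is judged:
By the outcome, as a careful person would: the job done as asked, in the order asked, and still so for the second after the job is handed in, while the arm keeps its last pose, push and grip.
It also fails if it takes over 72 s, if anything falls off the work surface, if the arm or the gripper's body presses on something with over 40 N, if the wrist force passes 120 N, or if a joint passes its speed limit or range.

## Working session

There is one attempt and no reset: what is moved stays moved. The work goes in short steps, each a Python script; the robot and the scene stay as the last script left them, time stands still between calls to the robot, and variables do not carry over. Pictures are saved under pics/ and viewed, at most 12 in all, crops included, and the job is handed in when it is done.

```bash
ls; mkdir -p pics; python3 - <<'E'
from plant import r, vision, models, telemetry
import cv2, numpy as np
print(telemetry.current_t())
for c in ["scene","top"]:
    im=vision.snapshot(c); cv2.imwrite(f"pics/{c}0.png",im[:,:,::-1])
    k=vision.get_calibration(c); print(c,{a:np.round(b,4).tolist() for a,b in k.items()})
    for n in ["key_center","stand_top","screw_slot","hinge","cover_bar","pointer_tip","plate","oil","nuts"]:
        try:
            m=models.mark_of(n,c); print(n,[(np.round(d["at"],4).tolist(),round(d["score"],2)) for d in m[:2]])
        except Exception as e: print(n,e)
a=cv2.imread("pics/scene0.png");b=cv2.imread("pics/top0.png")
cv2.imwrite("pics/both0.png",np.hstack([cv2.resize(a,(400,300)),cv2.resize(b,(400,300))]))
print(telemetry.current_t())
E
```

```text
pics
0.0
scene {'fx': 436.1752, 'fy': 436.1752, 'cx': 253.1178, 'cy': 194.5716, 'D': [0.0246, 0.0, 0.0, 0.0, 0.0], 'position': [1.1119, 0.808, 0.7603], 'orientation': [-0.1368, 0.2437, 0.8548, -0.4374]}
key_center [([0.4931, 0.3455, 0.0833], 0.87)]
stand_top [([0.4891, 0.3472, 0.0503], 0.92)]
screw_slot [([0.5499, -0.0178, 0.1098], 0.54)]
hinge [([0.7118, 0.0108, 0.0981], 0.87)]
cover_bar [([0.4746, -0.0276, 0.1048], 0.74)]
pointer_tip [([0.5698, 0.1146, 0.1851], 0.59)]
plate [([0.4758, -0.3174, -0.0007], 0.72)]
oil [([0.6297, 0.3468, 0.0015], 0.89)]
nuts [([0.6557, -0.3243, -0.0017], 0.72)]
top {'fx': 370.7129, 'fy': 370.7129, 'cx': 253.1788, 'cy': 194.9836, 'D': [-0.0508, 0.0, 0.0, 0.0, 0.0], 'position': [0.5616, 0.0263, 0.9694], 'orientation': [0.018, -0.6967, 0.7168, -0.0225]}
key_center [([0.4906, 0.3498, 0.0831], 0.65)]
stand_top [([0.4935, 0.3432, 0.0491], 0.78)]
screw_slot [([0.5489, -0.0141, 0.1203], 0.71)]
hinge []
cover_bar [([0.4697, -0.0287, 0.1007], 0.7)]
pointer_tip [([0.5722, 0.1127, 0.1878], 0.65)]
plate [([0.4785, -0.3121, 0.0038], 0.95)]
oil [([0.6307, 0.3445, -0.0], 0.59)]
nuts [([0.6527, -0.3254, 0.0048], 0.96)]
1.0
```

```bash
python3 - <<'E'
import cv2
b=cv2.imread("pics/top0.png"); cv2.imwrite("pics/top0b.png",cv2.resize(b,(800,600),interpolation=cv2.INTER_CUBIC))
a=cv2.imread("pics/scene0.png"); cv2.imwrite("pics/scene0b.png",cv2.resize(a,(800,600),interpolation=cv2.INTER_CUBIC))
E
```

```text
(no output)
```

View pics/top0b.png

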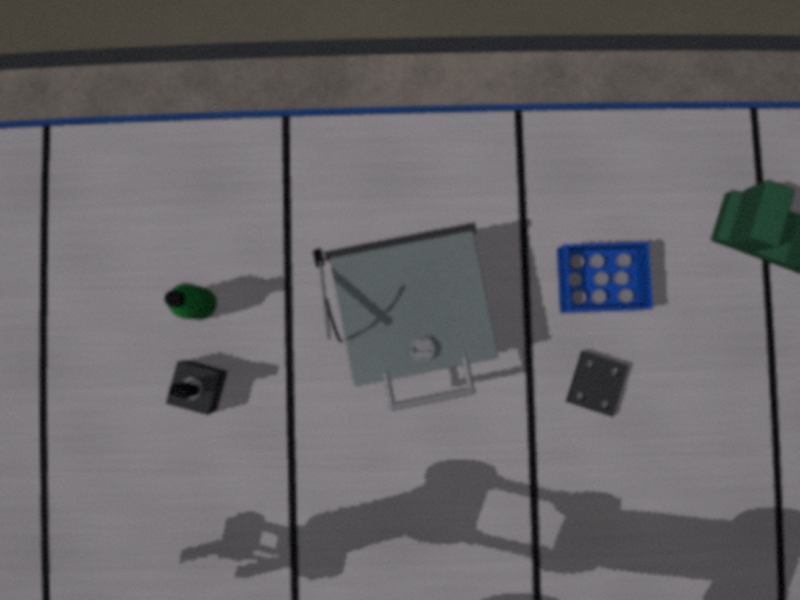

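View pics/scene0b.png

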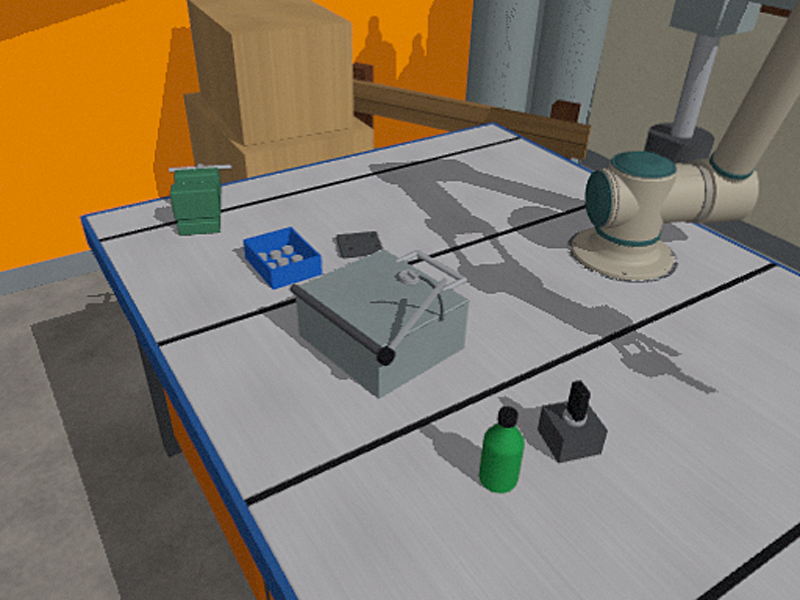

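```bash
cat > h.py <<'E'
from plant import r, gripper_to, inverse_kinematics, vision, models, telemetry
import cv2, numpy as np
from scipy.spatial.transform import Rotation as R
def rot(q): return R.from_quat(np.roll(q,-1))
def wxyz(Ro): return np.roll(Ro.as_quat(),1)
def down(yaw):
    "tool pointing down, tool y axis at world angle yaw+90deg (tool x at yaw)"
    return wxyz(R.from_euler('z',yaw)*R.from_euler('x',np.pi)) # tool x at yaw, y at yaw-90, z down
def K(k): return np.array([[k["fx"],0,k["cx"]],[0,k["fy"],k["cy"]],[0,0,1.]])
def back(k,px,z):
    "pixels -> world points at height z"
    u=cv2.undistortPoints(np.float64(px).reshape(-1,1,2),K(k),np.float64(k["D"])).reshape(-1,2)
    d=rot(k["orientation"]).apply(np.c_[u,np.ones(len(u))]); p=np.array(k["position"])
    return p+d*((z-p[2])/d[:,2])[:,None]
def proj(k,P):
    Ri=rot(k["orientation"]).inv(); rv=Ri.as_rotvec(); t=-Ri.apply(k["position"])
    return cv2.projectPoints(np.float64(P).reshape(-1,1,3),rv,t,K(k),np.float64(k["D"]))[0].reshape(-1,2)
def snap(c,name,crop=None,size=(800,600)):
    k=vision.get_calibration(c); im=vision.snapshot(c); cv2.imwrite(f"pics/{name}.png",im[:,:,::-1]); return k,im
E
python3 - <<'E'
from h import *
k=vision.get_calibration("top"); s=.64
P=back(k,np.array([[355,385],[497,355],[475,230]])*s,0.106); print("cover FL FR BR",P.round(3).tolist())
for a,b in((0,1),(2,1)): d=P[a]-P[b]; print(np.degrees(np.arctan2(d[1],d[0])),np.linalg.norm(d))
B=back(k,np.array([[392,406],[473,391]])*s,0.103); d=B[0]-B[1]; print("bar",B.round(3).tolist(),np.degrees(np.arctan2(d[1],d[0])),B.mean(0))
S=back(k,np.array([[167,403],[210,413],[180,362]])*s,0.05)
for b in(1,2): d=S[b]-S[0]; print("stand",np.degrees(np.arctan2(d[1],d[0])),np.linalg.norm(d))
q=telemetry.current_tool_rot(); p=telemetry.current_ee_pos(); w=vision.get_calibration("wrist")
print("tcp",q,p,"cam in tool",rot(q).inv().apply(np.array(w["position"])-p),(rot(q).inv()*rot(w["orientation"])).as_matrix().round(3).tolist())
print(w["fx"],w["D"])
for y in np.radians([-106,-16,74,164]):
    print(np.degrees(y),inverse_kinematics([.491,.347,.3],down(y)))
E
```

```text
cover FL FR BR [[0.493, 0.084, 0.106], [0.532, -0.129, 0.106], [0.72, -0.103, 0.106]]
100.18679115781998 0.21587005549059954
7.8314367766428274 0.1905010743081403
bar [[0.461, 0.03, 0.103], [0.479, -0.092, 0.103]] 98.69869354944176 [ 0.46979097 -0.03091767  0.103     ]
stand -104.16067909540894 0.07078165959428255
stand -18.630118921326197 0.06790396684481984
tcp [3.16695693e-05 1.29038705e-01 9.91639555e-01 6.06153459e-05] [0.14717883 0.55586826 0.2305226 ] cam in tool [ 6.62977282e-02 -1.39065676e-04 -1.53973021e-01] [[-0.0, -0.973, -0.229], [1.0, -0.0, 0.001], [-0.001, -0.229, 0.973]]
294.75544197120684 [-0.07167709  0.          0.          0.          0.        ]
-106.0 [ 0.49953655  0.28746496  1.31887399  0.          1.53525371 -2.36280342]
-16.0 [ 4.99536549e-01  2.87464956e-01  1.31887399e+00 -4.44089210e-16
  1.53525371e+00  2.34958556e+00]
74.0 [ 4.99536549e-01  2.87464956e-01  1.31887399e+00 -4.44089210e-16
  1.53525371e+00  7.78789229e-01]
164.0 [ 0.49953655  0.28746496  1.31887399  0.          1.53525371 -0.7920071 ]
```

```bash
python3 - <<'E'
from h import *
t0=telemetry.current_t()
r.move_to([.491,.347,.27],down(np.radians(163)))
print(telemetry.current_t()-t0)
k,im=snap("wrist","w1")
for n in ["key_center","stand_top"]:
    print(n,[(np.round(d["at"],4).tolist(),round(d["score"],2)) for d in models.mark_of(n,"wrist")[:2]])
cv2.imwrite("pics/w1b.png",cv2.resize(im[:,:,::-1],(800,600),interpolation=cv2.INTER_CUBIC))
np.save("w1k.npy",k)
for n in ["key_center","stand_top"]: print(n,proj(k,[[.491,.347,.085 if n[0]=='k' else .05]])/.64)
E
```

```text
1.5
key_center []
stand_top [([0.4907, 0.3477, 0.0537], 0.9)]
key_center [[407.59292965 281.55607979]]
stand_top [[407.62564817 273.29079333]]
```

View pics/w1b.png

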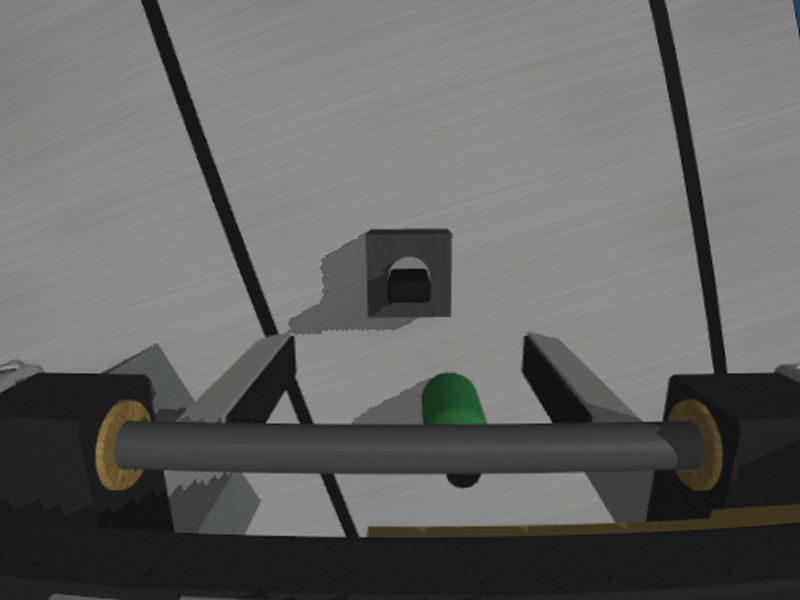

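```bash
python3 - <<'E'
from h import *
k=np.load("w1k.npy",allow_pickle=True).item()
S=back(k,np.array([[366,317],[451,317],[450.5,235],[366.5,235]])*.64,.05); c=S.mean(0)
d=S[1]-S[0]+S[2]-S[3]; yaw=np.arctan2(d[1],d[0]); print("stand",c,np.degrees(yaw),np.linalg.norm(np.diff(S,axis=0),axis=1))
G=back(k,np.array([[389,269],[430,269]])*.64,.111); print("grip back edge",G,np.linalg.norm(G[0]-G[1]),G.mean(0)-c)
C=.6*c+.4*np.array([.4910,.3470,.05])
yaw=(yaw+np.pi/2)%np.pi-np.pi/2; print("use",C,np.degrees(yaw))
np.save("stand.npy",np.r_[C[:2],yaw])
t0=telemetry.current_t()
gripper_to(.05)
r.move_to([C[0],C[1],.2],down(yaw)); r.move_l([C[0],C[1],.089],vel=.12,guard=8)
print(telemetry.current_ee_pos()); f0=np.array(telemetry.current_wrist_force())
gripper_to(.0,f_grip=40)
print("open",telemetry.current_opening(),telemetry.current_finger_force(),np.array(telemetry.current_wrist_force())-f0,telemetry.current_torque())
print(telemetry.current_t()-t0)
E
```

```text
stand [0.49402321 0.34683525 0.05      ] 73.04006270555155 [0.07165537 0.06889981 0.06802179]
grip back edge [[0.47391747 0.33885568 0.111     ]
 [0.48214794 0.36584748 0.111     ]] 0.028218754724620692 [-0.0159905   0.00551633  0.061     ]
use [0.49281392 0.34690115 0.05      ] 73.04006270555153
[0.49338283 0.34725845 0.08976488]
open 0.015996919311261428 40.0002247095108 [ 0.48522288 -0.64136473  0.76074911] [-0.08174378  0.08787897 -0.02799918]
3.9250000000000003
```

```bash
python3 - <<'E'
from h import *
t0=telemetry.current_t(); p=telemetry.current_ee_pos()
r.move_l([p[0],p[1],.32],vel=.25)
print("lifted",telemetry.current_opening(),telemetry.current_t()-t0)
r.move_to([.549,-.026,.30],down(np.radians(93)))
k,im=snap("wrist","w2"); np.save("w2k.npy",k)
for n in ["key_center","screw_slot","cover_bar","pointer_tip"]:
    print(n,[(np.round(d["at"],4).tolist(),round(d["score"],2)) for d in models.mark_of(n,"wrist")[:2]])
cv2.imwrite("pics/w2b.png",cv2.resize(im[:,:,::-1],(800,600),interpolation=cv2.INTER_CUBIC))
print(telemetry.current_t()-t0, telemetry.current_ee_pos(), telemetry.current_joints())
E
```

```text
lifted 0.015840163120000767 1.0750000000000002
key_center [([0.5484, -0.0235, 0.2936], 0.6)]
screw_slot [([0.549, -0.0149, 0.1157], 0.6)]
cover_bar [([0.4704, -0.027, 0.0983], 0.71)]
pointer_tip [([0.5665, 0.1141, 0.1814], 0.94)]
2.733299999999999 [ 0.54911758 -0.02517957  0.30002871] [-1.72505593e-01  2.06330519e-01  1.42983868e+00  1.39596000e-04
  1.50534588e+00 -2.26164768e-01]
```

View pics/w2b.png

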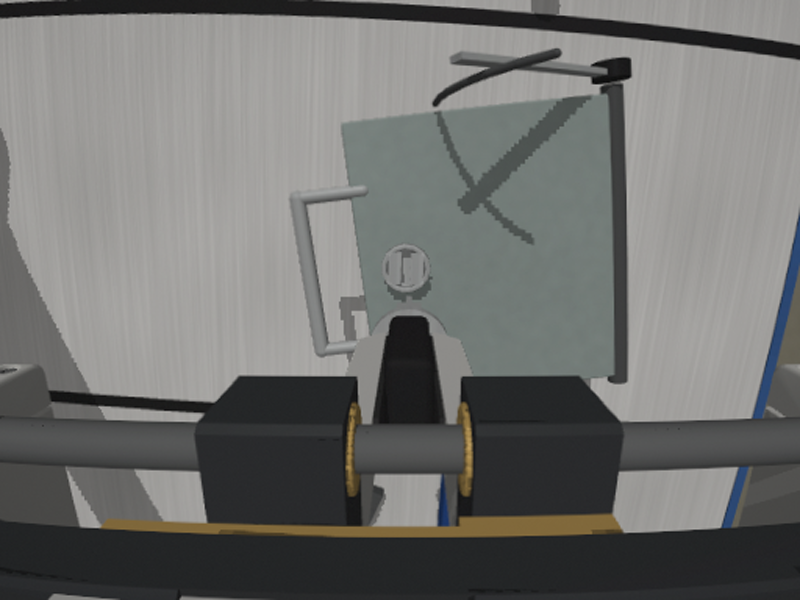

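```bash
python3 - <<'E'
from h import *
im=cv2.imread("pics/w2.png"); cv2.imwrite("pics/w2c.png",cv2.resize(im[145:205,225:295],(700,600),interpolation=cv2.INTER_NEAREST))
E
```

```text
(no output)
```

View pics/w2c.png

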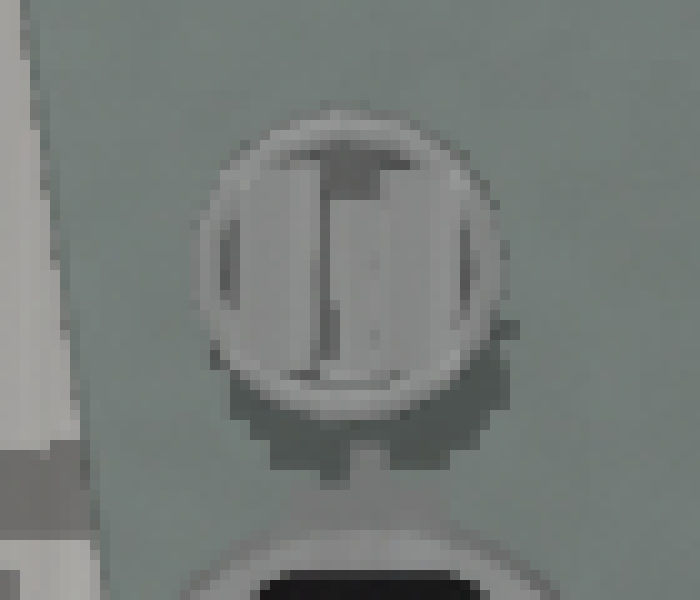

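```bash
python3 - <<'E'
from h import *
k=np.load("w2k.npy",allow_pickle=True).item()
print("slot",back(k,[[259.3,171]],.116), "head centre by circle",back(k,[[225+35-.5,145+26.2-.5]],.116))
E_=back(k,np.array([[225+31.9-.5,145+16-.5],[225+32.5-.5,145+36-.5]]),.116);d=E_[0]-E_[1];print("slot yaw",np.degrees(np.arctan2(d[1],d[0])))
L=back(k,np.array([[343,124],[370,330]])*.64,.106);d=L[0]-L[1];print("front edge yaw",np.degrees(np.arctan2(d[1],d[0])),L)
L=back(k,np.array([[298,196],[322,350]])*.64,.103);d=L[0]-L[1];print("bar",np.degrees(np.arctan2(d[1],d[0])),L.mean(0),np.linalg.norm(d))
p=telemetry.current_ee_pos();q=telemetry.current_tool_rot()
T=lambda v: p+rot(q).apply(v)
for n,v in dict(collar_top=[.017,0,.034],collar_bot=[.017,0,.040],gripbot=[.015,0,.034],griptop=[.015,0,-.021],grip_l=[.015,-.008,.034],grip_r=[.015,.008,.034]).items(): print(n,proj(k,[T(v)])[0])
im=cv2.imread("pics/w2.png").mean(2)
for row in(204,210,220): print(row,im[row,235:290].astype(int).tolist())
print(im[190:212,261].astype(int).tolist())
E
```

```text
slot [[ 0.54586164 -0.01539576  0.116     ]] head centre by circle [[ 0.54607516 -0.01503218  0.116     ]]
slot yaw 94.51732303333522
front edge yaw 99.22320129593993 [[ 0.49579368  0.08506763  0.106     ]
 [ 0.52073791 -0.06854849  0.106     ]]
bar 99.14597241646477 [ 0.47265409 -0.02806904  0.103     ] 0.12225857439806469
collar_top [262.02409288 197.57551712]
collar_bot [261.9996039  195.35304762]
gripbot [262.02559143 200.51183607]
griptop [262.34358342 230.480873  ]
grip_l [249.89540306 200.52446186]
grip_r [274.15496452 200.49676074]
204 [122, 115, 119, 120, 120, 119, 119, 117, 109, 123, 133, 135, 135, 135, 131, 95, 22, 23, 23, 26, 24, 24, 26, 26, 24, 24, 24, 25, 24, 24, 24, 25, 24, 24, 25, 26, 22, 37, 87, 136, 136, 137, 137, 133, 107, 98, 117, 119, 119, 119, 118, 117, 117, 117, 117]
210 [157, 115, 117, 118, 115, 135, 134, 133, 133, 133, 133, 134, 135, 128, 45, 23, 23, 24, 25, 24, 26, 25, 25, 26, 24, 25, 25, 24, 26, 23, 24, 24, 23, 25, 26, 25, 24, 24, 23, 65, 137, 138, 137, 136, 135, 133, 133, 133, 129, 90, 116, 117, 117, 118, 118]
220 [139, 138, 139, 139, 139, 139, 139, 139, 139, 139, 130, 42, 28, 21, 24, 26, 24, 26, 27, 26, 25, 25, 26, 24, 24, 24, 25, 26, 25, 25, 25, 26, 25, 25, 27, 24, 23, 25, 26, 22, 22, 36, 78, 138, 139, 139, 139, 139, 139, 139, 139, 139, 139, 139, 139]
[120, 117, 117, 117, 117, 117, 116, 118, 134, 135, 134, 130, 51, 25, 24, 24, 23, 24, 25, 25, 25, 25]
```

```bash
python3 - <<'E'
from h import *
t0=telemetry.current_t()
r.move_l([.5466,-.014,.208],rot=down(np.radians(94)),vel=.15)
k,im=snap("wrist","w3"); np.save("w3k.npy",k)
c=im[140:230,200:320,::-1]; cv2.imwrite("pics/w3c.png",cv2.resize(c,(800,600),interpolation=cv2.INTER_NEAREST))
p=telemetry.current_ee_pos();q=telemetry.current_tool_rot(); print(telemetry.current_t()-t0,p)
T=lambda v: p+rot(q).apply(v)
print("tip",proj(k,[T([.010,0,.085]),T([.010,-.0015,.085]),T([.010,.0015,.085])]), "slot",proj(k,[[.5466,-.015,.116]]))
E
```

```text
0.8167000000000009 [ 0.54752973 -0.01416636  0.20913236]
tip [[262.06300659 190.44384087]
 [260.25908823 190.44438148]
 [263.86691    190.44330016]] slot [[260.65013077 200.33519828]]
```

View pics/w3c.png

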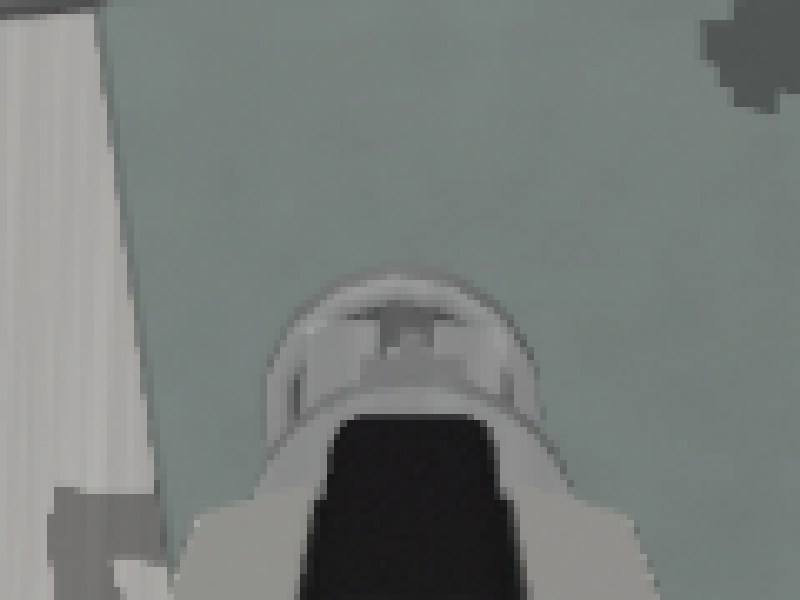

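```bash
python3 - <<'E'
from h import *
t0=telemetry.current_t()
print(telemetry.current_ee_pos())
r.move_l([.5458,-.014,.204],vel=.1); print(telemetry.current_ee_pos())
f0=np.array(telemetry.current_wrist_force())
g=r.move_l([.5458,-.014,.1905],vel=.04,guard=8)
print(g,telemetry.current_ee_pos(),np.array(telemetry.current_wrist_force())-f0,telemetry.current_torque(),telemetry.current_t()-t0,telemetry.current_opening())
print(telemetry.current_t())
E
```

```text
[ 0.54752973 -0.01416636  0.20913236]
[ 0.54585644 -0.01410459  0.20432082]
True [ 0.54600567 -0.0140828   0.19151399] [ 0.07033162 -0.64890352  7.98244501] [-0.08286289  0.28423385 -0.03643532] 0.6166999999999998 0.01547843501647938
10.7417
```

```bash
python3 - <<'E'
from h import *
P=[.5462,-.0142,.1922]
for y in (85,50,25,10,3,0,-3,-6,-9):
    t0=telemetry.current_t()
    r.move_l(P,rot=down(np.radians(y)),vel=.05)
    tz=telemetry.current_torque(); f=telemetry.current_wrist_force()
    a=rot(telemetry.current_tool_rot()).apply([1,0,0])
    print(y,round(np.degrees(np.arctan2(a[1],a[0])),1),np.round(tz,2),np.round(f,1),round(telemetry.current_t()-t0,2),np.round(telemetry.current_ee_pos(),4))
    if abs(tz[2])>.5: break
E
```

```text
85 85.2 [-0.08  0.07 -0.05] [0.3 0.6 0.3] 0.31 [ 0.5461 -0.0142  0.1918]
50 50.1 [-0.23 -0.47  0.05] [ 1.6 -1.  -2.8] 0.76 [ 0.5468 -0.0145  0.192 ]
25 25.1 [-0.76 -0.97  0.05] [ 4.2 -2.4 -4.9] 0.58 [ 0.5472 -0.0149  0.1922]
10 10.1 [-0.96 -0.96  0.07] [ 4.  -3.7 -4. ] 0.41 [ 0.5473 -0.0153  0.1923]
3 3.1 [-1.04 -0.87  0.06] [ 3.4 -4.4 -2.2] 0.27 [ 0.5472 -0.0155  0.1925]
0 0.1 [-1.03 -0.93  0.11] [ 4.1 -4.7 -4.6] 0.25 [ 0.5472 -0.0156  0.1925]
-3 -2.9 [-1.13 -0.88  0.02] [ 4.6 -4.  -3.6] 0.25 [ 0.5472 -0.0156  0.1925]
-6 -5.9 [-1.11 -0.93  0.21] [ 4.8 -3.8 -4.2] 0.25 [ 0.5472 -0.0157  0.1924]
-9 -8.8 [-1.08 -0.91  0.59] [ 3.4 -4.5 -4.6] 0.25 [ 0.5472 -0.0156  0.1924]
```

```bash
python3 - <<'E'
from h import *
t0=telemetry.current_t()
S=np.load("stand.npy")
r.move_l([.5475,-.0158,.1925],rot=down(np.radians(1)),vel=.05)
print(np.round(telemetry.current_torque(),2),np.round(telemetry.current_wrist_force(),1))
r.move_l([.5475,-.0158,.32],vel=.2)
k,im=snap("wrist","w4")
print(telemetry.current_opening(),[(d["at"],d["score"]) for d in models.mark_of("screw_slot","wrist")[:1]])
r.move_to([.4934,.3473,.25],down(S[2]))
r.move_l([.4934,.3473,.155],vel=.15)
r.move_l([.4934,.3473,.150],vel=.05)
k2,im2=snap("wrist","w5"); np.save("w5k.npy",k2)
p=telemetry.current_ee_pos();q=telemetry.current_tool_rot(); print(p,telemetry.current_opening(),telemetry.current_t()-t0)
T=lambda v: p+rot(q).apply(v)
print("collar/gripbot/tip",proj(k2,[T([.017,0,.037]),T([.015,0,.034]),T([.011,0,.085])]).tolist())
a=cv2.resize(im[110:230,180:340,::-1],(400,300),interpolation=cv2.INTER_NEAREST);b=cv2.resize(im2[140:260,180:340,::-1],(400,300),interpolation=cv2.INTER_NEAREST)
cv2.imwrite("pics/w45.png",np.hstack([a,b]))
E
```

```text
[-0.32  0.15  0.01] [ 0.6 -1.5 -1.4]
0.015574615020261572 [([0.5471, -0.0168, 0.1143], 0.8)]
[0.49357073 0.34742342 0.15048061] 0.015531119634297846 3.683299999999999
collar/gripbot/tip [[261.8925585277663, 196.10583765848423], [261.90351746901996, 200.16339114136758], [261.7472902931017, 188.8655243775673]]
```

View pics/w45.png

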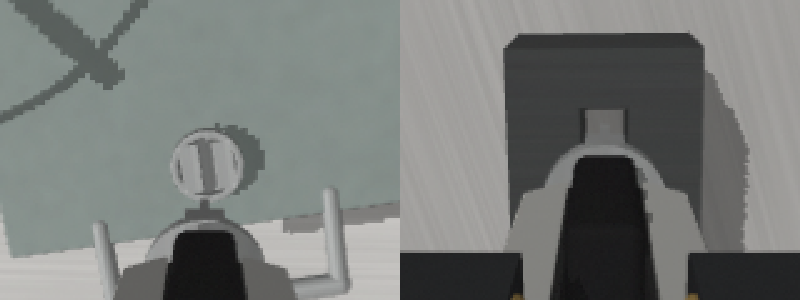

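```bash
python3 - <<'E'
from h import *
t0=telemetry.current_t()
r.hold(.1); p=telemetry.current_ee_pos()
g=r.move_l([.4935,.3478,.0885],vel=.06,guard=7)
print(g,telemetry.current_ee_pos(),np.round(telemetry.current_wrist_force(),1),np.round(telemetry.current_torque(),2),telemetry.current_t()-t0)
E
```

```text
True [0.49299146 0.34751488 0.08918069] [-0.9 -0.2  4.6] [0.01 0.05 0.02] 1.0584000000000024
```

```bash
python3 - <<'E'
from h import *
t0=telemetry.current_t()
gripper_to(.045); p=telemetry.current_ee_pos()
r.move_l([p[0],p[1],.20],vel=.2)
print("t",telemetry.current_t()-t0)
snap("wrist","w6"); print("key",[(np.round(d["at"],4),d["score"]) for d in models.mark_of("key_center","wrist")[:1]])
# side look at the pointer
M=np.array([.635,.135,.15]); best=None
for el in (25,35,45,55):
  for az in (-70,-90,-110,-55):
    for dist in (.30,.36):
      e,a=np.radians(el),np.radians(az)
      f=np.array([np.cos(a)*np.cos(e),np.sin(a)*np.cos(e),-np.sin(e)]) # camera forward
      rt=np.cross(f,[0,0,1]); rt/=np.linalg.norm(rt); dn=np.cross(f,rt)
      Rc=R.from_matrix(np.c_[rt,dn,f]); Rtc=R.from_matrix([[0,-.973,-.229],[1,0,0],[0,-.229,.973]])
      Rt=Rc*Rtc.inv(); pc=M-dist*f; pt=pc-Rt.apply([.0663,0,-.154])
      qq=inverse_kinematics(pt,wxyz(Rt))
      if qq is not None and best is None: best=(pt,wxyz(Rt)); print(el,az,dist,pt,np.round(qq,2))
if best:
    r.move_to(*best); k,im=snap("wrist","w7"); np.save("w7k.npy",k)
    print([(np.round(d["at"],4),d["score"]) for d in models.mark_of("pointer_tip","wrist")[:1]])
    m=models.regions_of("pointer","wrist"); print([(d["score"],d["pixels"].sum()) for d in m]); 
    if m: np.save("w7m.npy",m[0]["pixels"])
    snap("scene","s7"); m=models.regions_of("pointer","scene"); print([(d["score"],d["pixels"].sum()) for d in m])
    if m: np.save("s7m.npy",m[0]["pixels"])
    cv2.imwrite("pics/w7b.png",cv2.resize(im[:,:,::-1],(800,600),interpolation=cv2.INTER_CUBIC))
print("t",telemetry.current_t()-t0,telemetry.current_t())
E
```

```text
t 1.3499999999999979
key [(array([0.4892, 0.3486, 0.0844]), 0.57)]
25 -70 0.3 [0.58895342 0.26151194 0.18049909] [ 0.82  0.83  1.42 -1.11  1.79 -2.37]
[(array([0.5663, 0.1119, 0.1844]), 0.92)]
[(0.92, np.int64(1258))]
[(0.58, np.int64(326))]
t 4.366599999999998 23.1833
```

View pics/w7b.png

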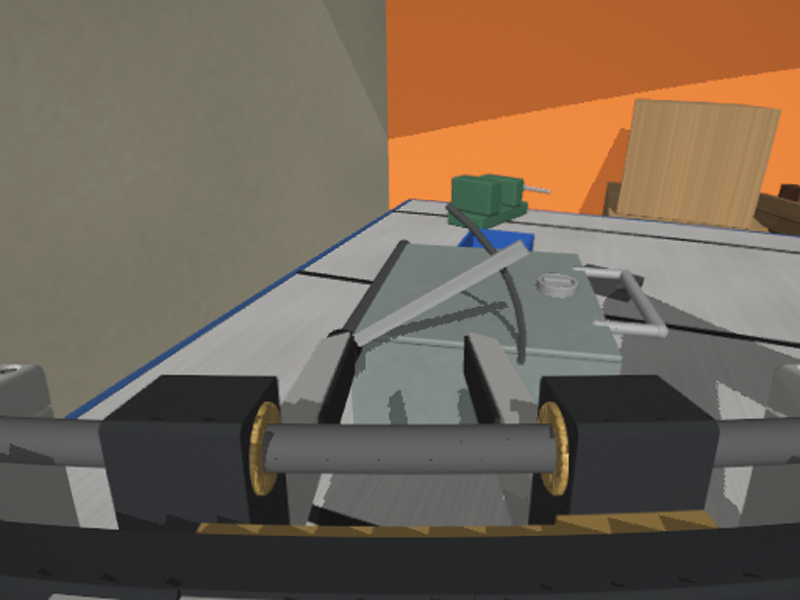

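```bash
cat > fit.py <<'E'
from h import *
from scipy.optimize import least_squares
w7=np.load("w7k.npy",allow_pickle=True).item(); w2=np.load("w2k.npy",allow_pickle=True).item(); sc=vision.get_calibration("scene")
def pert(k,d):
    k=dict(k); k["position"]=np.array(k["position"])+d[:3]; k["orientation"]=wxyz(R.from_rotvec(d[3:])*rot(k["orientation"])); return k
def box(x,P): return np.array([x[0],x[1],.1])+R.from_euler('z',x[2]).apply(P)
def arm(th,s,y=.126): s=np.atleast_1d(s); return np.c_[-s*np.cos(th),np.full(len(s),y),s*np.sin(th)]
def line(mask,k):
    ys,xs=np.nonzero(mask); c=np.array([xs.mean(),ys.mean()]); u,s,v=np.linalg.svd(np.c_[xs,ys]-c,full_matrices=False); return c,v[0]
ms={"w7":line(np.load("w7m.npy"),w7),"sc":line(np.load("s7m.npy"),sc)}
if __name__=="__main__":
    for n in ms: print(n,ms[n])
    pts=[("w7",[-.165,0,.016],(557,282)),("w7",[-.24,.06,.003],(662,330)),("w7",[-.24,-.06,.003],(628,274)),("w7",[-.2,.11,.006],(620,358)),
         ("w2",[-.165,0,.016],(405.5,267)),("w2",[-.24,.06,.003],(297,197)),("w2",[-.24,-.06,.003],(321,350)),("w2",[-.2,.11,.006],(343,124))]
    def res(x):
        cams={"w7":pert(w7,x[4:10]),"w2":pert(w2,x[10:16]),"sc":pert(sc,x[16:22])}; o=[]
        for c,P,px in pts: o+=list((proj(cams[c],box(x,[P]))[0]-np.array(px)*.64)/1.)
        o+=list((proj(cams["w2"],box(x,arm(x[3],.15)))[0]-np.array([453,57])*.64)/1.5)
        o+=list((proj(cams["w7"],box(x,arm(x[3],.15)))[0]-np.array([525,247])*.64)/1.5)
        for c in ms:
            p=proj(cams[c],box(x,arm(x[3],[.05,.10,.145]))); n=np.array([-ms[c][1][1],ms[c][1][0]]); o+=list((p-ms[c][0])@n/.7)
        d=x[4:22].reshape(3,6); return np.r_[o,(d[:,:3]/.002).ravel(),(d[:,3:]/.004).ravel()]
    x0=np.r_[.710,.0108,np.radians(9.2),.6,np.zeros(18)]
    s=least_squares(res,x0); C=np.linalg.inv(s.jac.T@s.jac)
    print(s.x[:4],np.sqrt(np.diag(C))[:4],"bar",box(s.x,[[-.24,0,.003]]),"screw",box(s.x,[[-.165,0,.016]])); print(np.round(s.fun,1).tolist())
    np.save("fit.npy",s.x)
E
python3 fit.py
```

```text
w7 (array([280.34260731, 188.05166932]), array([-0.87196453,  0.48956905]))
sc (array([260.83128834, 209.13496933]), array([-0.6122459 ,  0.79066741]))
[0.70837092 0.00963637 0.15390866 0.60868381] [0.00180316 0.00229192 0.00567242 0.00654594] bar [[ 0.47120786 -0.02715605  0.103     ]] screw [[ 0.54532132 -0.01565842  0.116     ]]
[0.7, -1.5, -1.0, 0.8, -1.2, 0.4, 1.5, -0.7, -0.3, 1.2, 0.5, 0.7, -0.2, -0.8, -1.2, -1.0, 1.4, -0.4, -1.0, 0.1, 0.4, -0.2, -0.7, 0.7, 0.0, -0.6, -0.1, -0.3, -0.1, 0.0, 0.4, 0.8, 0.1, -0.1, 0.0, -0.2, -0.2, 0.4, 0.4, 0.3, -0.4, -0.2, -0.1, 0.1]
```

```bash
cat >> h.py <<'E'
YB=np.radians(9.0)
def lift_pose(G0,th,phi):
    "TCP pose with grasp point G0 (cover shut) carried to cover angle th, tool tilted by phi about the hinge axis"
    Z=R.from_euler('z',YB); H=G0+Z.apply([.24,0,-.003])
    Rt=Z*R.from_euler('y',phi)*Z.inv()*rot(down(YB+np.pi/2))
    G=H+(Z*R.from_euler('y',th)).apply([-.24,0,.003])
    return G-Rt.apply([0,0,.006]),wxyz(Rt)
E
python3 - <<'E'
from h import *
t0=telemetry.current_t()
G0=np.array([.4725,-.0272,.103])
gripper_to(.032)
r.move_to([.45,.15,.36],down(YB+np.pi/2))
r.move_to([G0[0],G0[1],.20],down(YB+np.pi/2))
for f in (0,.5,1): print(f,[None if (q:=inverse_kinematics(*lift_pose(G0,th,f*th))) is None else np.round(q,2).tolist() for th in (.3,.61,.65)])
k,im=snap("wrist","w8"); np.save("w8k.npy",k)
print([(np.round(d["at"],4),d["score"]) for d in models.mark_of("cover_bar","wrist")[:1]], proj(k,[G0]),telemetry.current_ee_pos())
cv2.imwrite("pics/w8b.png",cv2.resize(im[:,:,::-1],(800,600)))
print(telemetry.current_t()-t0)
E
```

```text
0 [[-0.2, 0.18, 1.77, 0.0, 1.19, -0.35], [-0.17, 0.18, 1.6, 0.0, 1.37, -0.33], [-0.17, 0.18, 1.57, 0.0, 1.39, -0.33]]
0.5 [[-0.16, 0.26, 1.67, -0.05, 1.35, -0.3], [-0.12, 0.36, 1.39, -0.08, 1.69, -0.27], [-0.11, 0.37, 1.35, -0.09, 1.73, -0.27]]
1 [[-0.13, 0.35, 1.57, -0.08, 1.51, -0.27], [-0.08, 0.53, 1.22, -0.15, 1.98, -0.25], [-0.07, 0.56, 1.17, -0.15, 2.04, -0.25]]
[(array([ 0.4719, -0.0267,  0.0964]), 0.85)] [[260.45237613 198.43698935]] [ 0.47358339 -0.02636198  0.20122392]
3.5417000000000023
```

View pics/w8b.png

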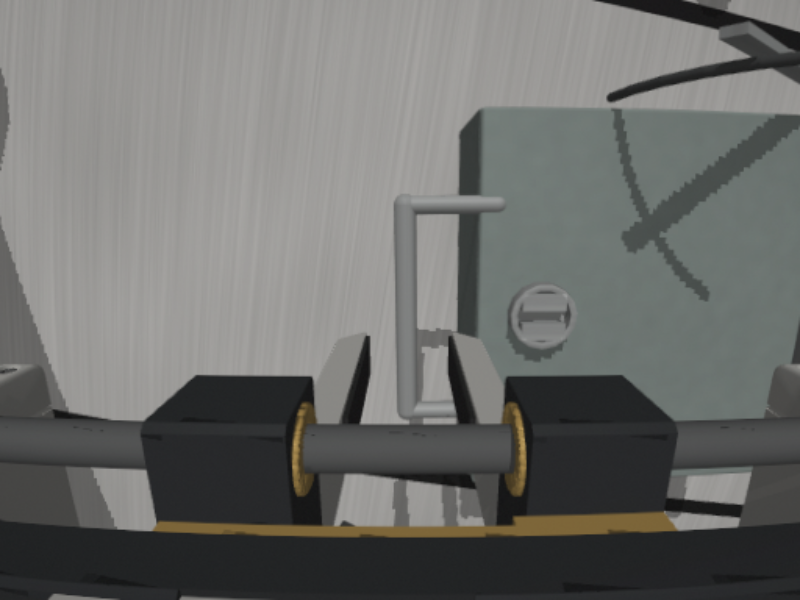

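```bash
python3 - <<'E'
from h import *
t0=telemetry.current_t()
r.move_l([.4722,-.0272,.112],vel=.12); 
g=r.move_l([.4722,-.0272,.109],vel=.03,guard=8); print(g,telemetry.current_ee_pos())
f0=np.array(telemetry.current_wrist_force())
gripper_to(0,f_grip=40); print("open",telemetry.current_opening(),np.array(telemetry.current_wrist_force())-f0)
p=telemetry.current_ee_pos(); G0=p+np.array([0,0,-.006]); G0[2]=.103; np.save("G0.npy",G0); print(G0)
for th in np.arange(.05,.6001,.05):
    P,q=lift_pose(G0,th,th); r.move_l(P,rot=q,vel=.06)
    f=telemetry.current_wrist_force(); print(round(th,2),np.round(f,1),np.round(telemetry.current_torque(),2),np.round(telemetry.current_ee_pos()-P,4),round(telemetry.current_opening(),4))
    if np.linalg.norm(f)>35: break
r.hold(.2)
k,im=snap("scene","s9"); np.save("s9k.npy",k)
cv2.imwrite("pics/s9b.png",cv2.resize(im[140:290,150:350,::-1],(800,600),interpolation=cv2.INTER_CUBIC))
print(telemetry.current_t()-t0,telemetry.current_t())
E
```

```text
False [ 0.4723948  -0.02724183  0.10933361]
open 0.010654975100334283 [-2.16874827  0.72407514  1.2693047 ]
[ 0.47185384 -0.0272991   0.103     ]
0.05 [ 0.8 -0.8 -6. ] [-0.17 -0.17  0.05] [-0.0001  0.     -0.0009] 0.0104
0.1 [ 1.  -1.8 -6.8] [-0.23 -0.16  0.12] [-0.0002  0.     -0.0008] 0.0106
0.15 [-0.4 -0.1 -7.1] [-0.18 -0.19  0.03] [-0.0002  0.     -0.0006] 0.0106
0.2 [-0.2 -0.1 -6.6] [-0.15 -0.25  0.12] [-0.0002  0.     -0.0006] 0.0106
0.25 [-1.7  0.3 -6. ] [-0.07 -0.21  0.06] [-0.0002  0.0001 -0.0006] 0.0109
0.3 [-1.3 -0.2 -6.7] [-0.05 -0.2   0.07] [-0.0003  0.0001 -0.0005] 0.0109
0.35 [-2.3 -0.2 -7. ] [ 0.   -0.2   0.05] [-0.0003  0.0001 -0.0005] 0.0109
0.4 [-2.4  0.7 -6.7] [ 0.08 -0.16  0.03] [-0.0003  0.0001 -0.0005] 0.0107
0.45 [-2.9  0.2 -6. ] [ 0.13 -0.18 -0.09] [-0.0003  0.0001 -0.0004] 0.0109
0.5 [-3.9  1.2 -7. ] [ 0.27 -0.16 -0.09] [-0.0004  0.0002 -0.0004] 0.0107
0.55 [-4.8  1.8 -6.1] [ 0.32 -0.13 -0.15] [-0.0003  0.0003 -0.0003] 0.0107
0.6 [-6.2  2.6 -6.5] [ 0.3  -0.19 -0.22] [-0.0003  0.0003 -0.0002] 0.0105
6.058299999999996 32.7833
```

View pics/s9b.png

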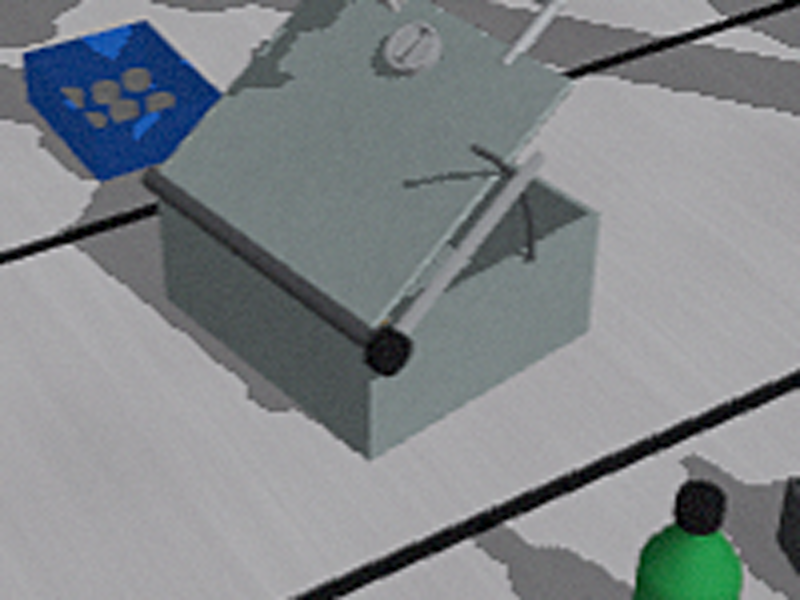

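```bash
python3 - <<'E'
from fit import *
im=cv2.imread("pics/s9.png").mean(2)
for row in range(164,218,4):
    x=int(150+ (378+(322-(row-140)*4)*194/240)/4); print(row,x-5,im[row,x-5:x+22].astype(int).tolist())
m=models.regions_of("pointer","scene"); print([(d["score"],line(d["pixels"],0)) for d in m[:1]])
x=np.load("fit.npy")
for n,y,z,th,ss in(("cover",.11,.006,.6,(.02,.15,.2)),("pointer",.126,0,x[3],(.03,.1,.15))):
    for dx in(0,.02):
        P=R.from_euler('y',th+dx).apply([[-s,y,z] for s in ss]); p=proj(pert(sc,x[16:22]),box(x,P)); print(n,th+dx,p.round(1).tolist())
E
```

```text
164 285 [125, 122, 122, 129, 142, 131, 143, 172, 167, 165, 164, 166, 164, 166, 166, 166, 163, 165, 163, 165, 166, 164, 169, 167, 168, 165, 165]
168 281 [120, 121, 122, 121, 133, 156, 146, 147, 169, 169, 167, 168, 167, 168, 165, 170, 165, 163, 164, 164, 162, 164, 165, 165, 162, 166, 163]
172 278 [124, 121, 120, 118, 131, 147, 148, 169, 168, 170, 166, 162, 165, 170, 169, 164, 165, 166, 165, 167, 167, 166, 167, 165, 167, 164, 166]
176 275 [124, 124, 122, 119, 134, 148, 149, 169, 167, 164, 167, 168, 166, 166, 164, 164, 165, 167, 165, 164, 162, 165, 166, 167, 165, 165, 168]
180 272 [112, 65, 53, 88, 135, 135, 126, 171, 169, 150, 133, 140, 142, 145, 159, 164, 166, 162, 164, 166, 170, 165, 166, 163, 164, 166, 163]
184 269 [125, 107, 94, 139, 172, 144, 66, 65, 64, 116, 143, 144, 147, 145, 127, 130, 150, 170, 170, 164, 164, 165, 163, 165, 163, 166, 165]
188 265 [123, 120, 117, 118, 134, 150, 103, 73, 70, 87, 122, 142, 146, 148, 136, 66, 66, 81, 78, 76, 78, 73, 77, 86, 102, 118, 138]
192 262 [122, 121, 113, 118, 142, 144, 89, 73, 67, 97, 130, 144, 147, 153, 139, 89, 73, 85, 75, 53, 65, 80, 83,
[... 483 characters left out ...]
 152, 145, 110, 71, 69, 72, 82, 113, 124, 128, 130, 127, 125, 130]
212 246 [119, 119, 120, 125, 143, 127, 117, 131, 110, 83, 122, 142, 146, 147, 136, 90, 105, 123, 126, 128, 131, 130, 124, 130, 126, 125, 131]
216 243 [125, 125, 120, 131, 151, 126, 77, 73, 75, 97, 132, 146, 145, 151, 144, 131, 127, 126, 129, 129, 128, 127, 129, 124, 126, 128, 131]
[(0.61, (array([254.78857143, 216.61142857]), array([-0.61868621,  0.78563819])))]
cover 0.6 [[245.7, 216.2], [279.8, 174.7], [292.6, 159.1]]
cover 0.62 [[245.6, 216.2], [279.3, 174.2], [292.0, 158.3]]
pointer 0.608683810824471 [[253.8, 217.2], [272.1, 194.5], [285.1, 178.5]]
pointer 0.628683810824471 [[253.7, 217.1], [271.8, 194.1], [284.7, 177.9]]
```

```bash
cat > cmp.py <<'E'
from fit import *
def measure(png):
    im=cv2.imread(png).mean(2); x=np.load("fit.npy")
    def cross(row,x0,lvl,sgn,w=4):
        xs=np.arange(int(x0-w),int(x0+w+1)); v=(im[row,xs]-lvl)*sgn
        for i in range(len(xs)-1):
            if v[i]<0<=v[i+1]: return xs[i]+v[i]/(v[i]-v[i+1])
    def col(P,row,c):  # column where the projected line P0-P1 meets the row
        p=proj(c,box(x,P)); return p[0,0]+(row-p[0,1])*(p[1,0]-p[0,0])/(p[1,1]-p[0,1])
    cov=lambda th: R.from_euler('y',th).apply([[-.02,.11,.006],[-.2,.11,.006]])
    ptr=lambda th,h,y: R.from_euler('y',th).apply([[-.03,y,h],[-.15,y,h]])
    c0=pert(sc,x[16:22]); obs=[]
    for row in range(164,218):
        if 177<row<187: continue
        e=cross(row,col(cov(.605),row,c0),129,1)
        if e: obs.append((0,row,e))
    for row in range(187,212):
        e=cross(row,col(ptr(.609,-.005,.128),row,c0),110,-1)
        if e: obs.append((1,row,e))
    for row in range(187,202):
        e=cross(row,col(ptr(.609,.005,.124),row,c0),110,1)
        if e: obs.append((2,row,e))
    def res(v):
        c=pert(c0,v[2:8]); L=[cov(v[0]),ptr(v[1],-.005,.128),ptr(v[1],.005,.124)]
        o=[(col(L[i],row,c)-e-v[8+i])/.4 for i,row,e in obs]
        return np.r_[o,v[2:5]/.002,v[5:8]/.004,v[8:]/.6]
    s=least_squares(res,np.r_[.6,.609,np.zeros(9)],loss="soft_l1"); C=np.linalg.inv(s.jac.T@s.jac)
    print("cover,pointer",s.x[:2],"offs",s.x[8:],"std diff",np.sqrt(C[0,0]+C[1,1]-2*C[0,1]),"n",len(obs),"rms px",.4*np.sqrt(np.mean(s.fun[:len(obs)]**2)))
    return s.x[0],s.x[1]
if __name__=="__main__":
    import sys; measure(sys.argv[1])
E
python3 cmp.py pics/s9.png
python3 - <<'E'
from h import *
G0=np.load("G0.npy"); p=telemetry.current_ee_pos(); q=telemetry.current_tool_rot(); G=p+rot(q).apply([0,0,.006]); d=G-G0
print("chord angle",2*np.arcsin(np.linalg.norm(d)/.48),d)
E
```

```text
cover,pointer [0.61124141 0.62776873] offs [ 0.19152162 -0.25543207  0.03598885] std diff 0.011539063319046533 n 85 rms px 0.3791673273021985
chord angle 0.5985184045435262 [0.04271469 0.00716938 0.13471868]
```

```bash
python3 - <<'E'
from h import *
G0=np.load("G0.npy"); P,q=lift_pose(G0,.613,.613); r.move_l(P,rot=q,vel=.03); r.hold(.3)
p=telemetry.current_ee_pos(); G=p+rot(telemetry.current_tool_rot()).apply([0,0,.006])
print("chord angle",2*np.arcsin(np.linalg.norm(G-G0)/.48),np.abs(telemetry.current_dq()).max())
im=np.mean([vision.snapshot("scene").astype(float) for _ in range(10)],0)
cv2.imwrite("pics/s10.png",im[:,:,::-1])
m=models.regions_of("cover","scene"); print([(d["score"],d["pixels"].sum()) for d in m[:2]])
for n in("key_center","stand_top","pointer_tip"): print(n,[(np.round(d["at"],4),d["score"]) for d in models.mark_of(n,"scene")[:1]])
from cmp import measure; measure("pics/s10.png"); print(telemetry.current_t())
cv2.imwrite("pics/s10b.png",cv2.resize(im[110:290,160:400,::-1],(800,600),interpolation=cv2.INTER_CUBIC))
E
```

```text
chord angle 0.6121637958416426 0.0022709312867533844
[(0.69, np.int64(5136)), (0.21, np.int64(359))]
key_center [(array([0.4923, 0.3463, 0.0853]), 0.55)]
stand_top [(array([0.4946, 0.3474, 0.0533]), 0.96)]
pointer_tip [(array([0.5673, 0.1137, 0.181 ]), 0.64)]
cover,pointer [0.62424346 0.62772134] offs [ 0.17510729 -0.25434151  0.05068825] std diff 0.011438632426772606 n 85 rms px 0.3319886751684384
34.0833[ WARN:0@8.113] global loadsave.cpp:1063 imwrite_ Unsupported depth image for selected encoder is fallbacked to CV_8U.
```

View pics/s10b.png

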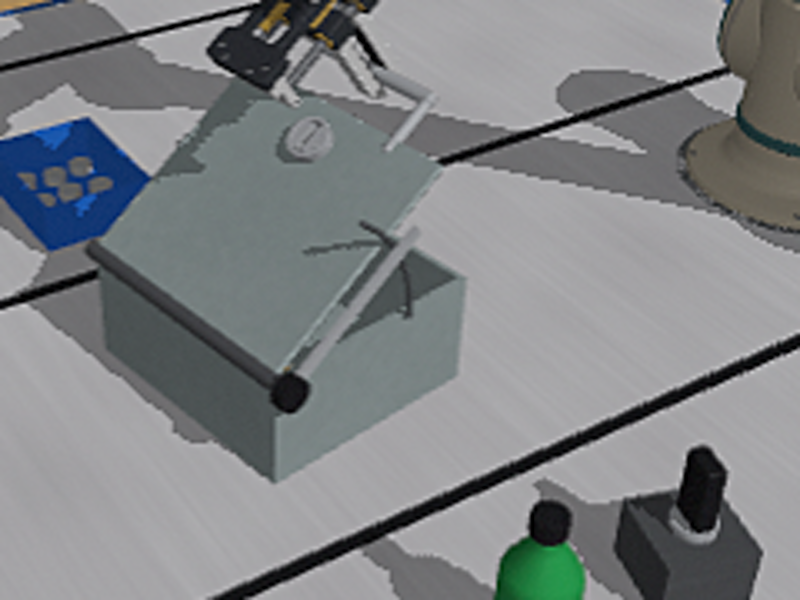

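The scene picture shows the key upright in its stand, around pixel (703, 490). The bar is still pinched near (370, 80), and the cover's edge is parallel to the pointer. I'm handing in.

```bash
python3 - <<'E'
from h import *
r.hold(.3); print(np.abs(telemetry.current_dq()).max(),telemetry.current_opening()); print(r.sign_off())
E
```

```text
0.0028002743963795426 0.010775785980846955
the job is handed in; nothing more can be done
None
```

Job handed in at about 34 s: screw turned to its stop, key back upright in its stand, and cover held at rest at about 0.612 rad, matching the pointer (measured 0.61–0.63 rad) to within about 0.01 rad.

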